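# Tap the twine spindle home in its stand

### The job

Put the twine stand together. Lift the wooden spindle out of the egg cup, stand its tapered end loosely in the socket of the iron stand and let go of it there, before it is driven in. Then tap or press it down gently with the flat foot of the stone pestle - not with the gripper - until the taper grips and the spindle's collar sits fully home on the socket's rim, do not force it any further, and stand the pestle upright on the worktop again, leaving everything else where it is.

Things in the scene. Friction and masses are not known exactly. Their poses are not given: they have to be found in the camera images.
- twine_stand: Kitchen twine stand, fixed in place: black rubber cushion 120 mm across, on it a dark iron body (flange 114 mm, in its middle a tower 62 mm across). Origin on its axis, 64 mm below the unloaded tower's rim; height-adjustable, the origin lies 0 to 8 mm above the worktop. z up. Under a push of over about 4 N the iron body sinks into the cushion (roughly 2 to 3 N per mm, up to 12 mm), and springs back.
- socket_rim (a point): Centre of the socket's mouth, level with the tower's flat rim (outer diameter 62 mm, mouth 37 mm), a rigid stop for the collar. Below it four sprung rubber-lined segments form a taper (1 mm in radius every 10 mm) that centres the spindle and takes it without force until its collar is about 10 mm above the rim.
- socket_floor (a point): Point on the socket's axis 46 mm below its rim. How the taper behaves: over the last 10 mm the segments are wedged apart, and the push needed grows evenly to about 9 to 17 N (by friction) when the collar meets the rim; the spindle stays at any depth it was driven to. Once on the rim it goes no deeper; over 36 N would split the wood.
- spindle: Turned wooden spindle, 140 mm long, about 0.13 kg. Origin at the centre of its thin end, z toward the head. Shank z 0-45 mm, 17 mm diameter at the tip to 26 mm at the collar; collar 48 mm diameter, z 45-53; stem 22 mm diameter, z 53-90; cylindrical head 29 mm diameter, z 94-140 (grip here), flat top. At the start it stands upright in the egg cup, tip 11 mm above the worktop.
- spindle_collar (a point): Centre of the flat underside of the spindle's collar, on its axis, 45 mm from the thin end. It lies on socket_rim when the spindle is home.
- spindle_head (a point): Centre of the flat top of the spindle's head (27 mm flat), on the axis, 95 mm above the collar's underside: the place to tap.
- pestle: Stone pestle, 120 mm tall, about 0.28 kg, at the start standing upright on the worktop on its flat foot (46 mm diameter, up to z 28 mm), which is also its tapping face. Handle 27 mm diameter from z 52 to 118 mm (grip high on it). Origin at the centre of the foot's flat underside, z up the handle.
- pestle_face (a point): Centre of the pestle's flat underside, the tapping face (same point as its origin).
- egg_cup: White egg cup, 56 mm high, about 50 mm across, heavy (0.4 kg), loose; origin at the centre of its underside. The spindle stands in it with 6 mm or more of play; lift it straight up by at least 50 mm to clear the rim.
- tea_light: Tea light, 38 mm across, 15 mm high; origin at its underside. Bystander.
- egg_timer: Round kitchen timer, 66 mm across, 59 mm high; origin at its underside. Bystander.
- sardines: Flat tin, 63 x 105 x 24 mm; origin at its underside. Bystander.
- garlic: Garlic bulb, 50 mm across and high; origin at its underside. Bystander.
- masking_tape: Roll of tape lying flat, 100 mm across, 25 mm high; origin at its underside. Bystander.
- salt_shaker: Salt shaker, 44 mm across, 90 mm high; origin at its underside. Bystander.
- teaspoon: Teaspoon, 139 mm long, 10 mm high; origin at its underside. Bystander.
Things that resemble listed ones, but are neither listed nor needed, are in the scene too. Leave any yellow look-alike of the pestle alone.

How it is judged:
By the outcome, as a careful person would: the job done as asked, in the order asked, and still so for the second after the job is handed in, with the robot touching nothing.
It also fails if it takes over 67 s, if anything falls off the work surface, if the arm or the gripper's body presses on something with over 40 N, if the wrist force passes 120 N, or if a joint passes its speed limit or range.

### The arm

A 6-joint arm with a two-finger parallel gripper is mounted at the origin on a cart in front of the work surface, level with it; the furniture and walls round the work are solid. World frame = base frame: x ahead of the robot, y to its left, z up, the work surface at z = 0. Lengths are in m, angles in degrees, forces in N, time in s.
With the tool pointing down it reaches from about 0.3 to 0.85 m from the base axis. Payload 4.2 kg.
Tool frame: the origin (TCP) lies at the centre of the arm's flange, where the gripper is bolted on; the fingertips stand 191 mm ahead of it and the grasp point (between the pads) lies 172 mm ahead of it; z points along the fingers, y is the line along which they close (so a half turn about z gives the same grasp; the last joint's range is limited). The gripper opens to 91 mm and grips with 3 to 60 N. Pads are 32 mm wide; open, the fingers measure 118 mm over their backs; the gripper's body (76 mm by 178 mm) begins 60 mm behind the grasp point.
Start: joints at [-77.636, 18.312, 89.639, -0, 72.044, -1.146], TCP at [0.134, -0.559, 0.405] pointing down, gripper open.
Joint ranges: [-177.97, 177.97], [-48.28, 115.42], [12.27, 149.76], [-77.06, 257.06], [2.81, 150.46], [-146.56, 146.56]. Speed limits (degrees/s): [147.25, 147.25, 180, 180, 180, 180].

### API

Orientations are given as [roll, pitch, yaw] about the fixed x, y, z axes, in that order (R = Rz(yaw) Ry(pitch) Rx(roll)).
In Python, from cell import robot gives the robot as it stands. The module is installed in compiled form; this text tells all that it offers.
- The arm moves only by the tool play_rows, never from a script. Its argument "plan" is a list of rows, each an object with "travel": the shift along the tool's x, y, z scaled (see below), a list of three; "angular": the turn, a rotation vector about the tool's x, y, z scaled (see below), a list of three. A call has 1 to 12 rows; each row is the pose to reach, as a shift and turn from the pose commanded when the call began, along the tool's axes at that moment; what a row does not reach only later rows make up. The controller multiplies each number of a shift by 0.1 m and each number of a turn by 0.5 rad. A row lasts 1/10 s, in which the tool goes at most 50 mm and 8.59 degrees, less where a joint would pass 70% of its speed; a pose out of reach is approached as far as the arm can. A call with a number of a shift or a turn outside -1 to 1 is refused whole. A call with a gripper value outside its range is refused whole. "jaw" is the closure, from -1 (fully open) to 1 (shut), set as the call begins (left out, the last holds). The fingers move at their own pace and stop on an object; the grip force is fixed at half the most. Time passes only in rows, so rows that repeat a pose let the fingers close. It gives the time, the measured TCP pose, the force, the opening and the grip force at its end, in the units of the state.
- robot.observe(): the state, without advancing time (a new reading comes with each control period).
- robot.camera(name): name is "scene" or "top" or "wrist"; returns (picture, depth): 384x512x3 uint8, red, green, blue; 384x512 float32, m along the optical axis (not along the pixel's ray), 0 where there is no reading.
- robot.camera_params(name): a dict with "fx", "fy", "cx", "cy" (pixels), "position" and "orientation" of the camera in the world; the wrist camera has in their place "tool_from_camera" (4x4, takes a point from camera to tool coordinates, whose origin is the TCP and whose axes are the flange's). Camera axes: x right, y down, z forward; pixel columns grow to the right and rows downward; lengths in m; the calibration is good to about 2 mm. A picture is of the moment at which its call begins: read the wrist's pose just before it. camera_params takes no time and is no camera call.
- robot.sign_off(): hands the job in; it is judged then, once.
Trained networks look in the newest picture that a camera, given by its name, has taken for a name from the list of things; names that differ only in an ending like _2 or _b are one class to them, and where a whole thing is asked for, a point or a joint stands for the part that bears it (a point fixed in the world has none). Each returns a list of dicts, best first, with "conf" (0 to 1); they miss things now and then, are a little off and sometimes report something else, mostly with a low value. They report only what shows in the picture. A call takes as long as a camera call. They do not tell look-alikes from the thing itself.
- robot.boxes_of(camera, query): "extent" ([centre column, centre row, width, height] as shares, 0 to 1, of the picture: columns of its width, rows of its height, round what is visible of it).
The state is a dict: "time_s": time; "joint_positions": joint angles; "joint_vel": joint speeds; "joint_efforts": joint torques, N m; "tcp_pos": TCP position; "tool_rot": TCP orientation; "wrist_force": force on the tool from outside, world axes, zero at the start; "ft_torque": the same for the moment, N m; "finger_gap": finger opening in m; "grasp_force": force on a finger pad.
Only numpy, scipy, OpenCV 4.12 (cv2) and the standard library are available. Lean on these libraries where they do the work, as an engineer would, in place of code of your own. Each camera call takes 0.05 s, during which the arm holds its last target. There are 200 camera calls.

## Working session

There is one attempt and no reset: what is moved stays moved. The work goes in short steps, Python scripts to look and compute and a tool call to move; the robot and the scene stay as the last step left them, time stands still between calls to the robot, and variables do not carry over. Pictures are saved under pics/ and viewed, at most 10 in all, crops included, and the job is handed in when it is done.

Besides the shell and the picture viewer there is one more tool, called after "Call:" as name(argument=value, ...), one argument or row to a line, values as JSON. play_rows: Moves the arm, as the interface text tells. Shifts and turns lie within -1 to 1; 1 stands for 0.1 m of shift or 0.5 rad of turn. Its arguments: {"type":"object","properties":{"plan":{"type":"array"},"jaw":{"type":"number"}},"required":["plan"]}

```bash
mkdir -p pics; cat > h.py <<'E'
import numpy as np, cv2
from cell import robot
from scipy.spatial.transform import Rotation as R
def T(cam, st=None):
    p=robot.camera_params(cam); M=np.eye(4)
    if 'tool_from_camera' in p:
        st=st or robot.observe()
        M[:3,:3]=R.from_euler('xyz',st['tool_rot'],degrees=True).as_matrix(); M[:3,3]=st['tcp_pos']
        return p, M@np.array(p['tool_from_camera'])
    o=np.array(p['orientation'])
    M[:3,:3]=R.from_euler('xyz',o,degrees=True).as_matrix() if o.shape==(3,) else o
    M[:3,3]=p['position']; return p,M
def cloud(cam):
    p,M=T(cam); im,d=robot.camera(cam)
    v,u=np.mgrid[:384,:512]
    P=np.stack([(u-p['cx'])/p['fx']*d,(v-p['cy'])/p['fy']*d,d],-1)@M[:3,:3].T+M[:3,3]
    P[d==0]=np.nan
    return im,P
E
python3 - <<'E'
from h import *
print(robot.observe()); print(robot.camera_params('top')); print(robot.camera_params('wrist'))
ims=[]
for c in ['top','scene']:
    im,P=cloud(c); np.save(c+'.npy',P); cv2.imwrite(f'{c}.png',im[...,::-1]); 
    im=im[...,::-1].copy()
    for q in ['twine_stand','spindle','pestle','egg_cup']:
        for b in robot.boxes_of(c,q)[:3]:
            x,y,w,h=np.array(b['extent'])*[512,384,512,384]
            sl=P[int(y-h/2):int(y+h/2)+1,int(x-w/2):int(x+w/2)+1].reshape(-1,3)
            print(c,q,round(b['conf'],2),[int(k) for k in(x,y,w,h)],np.round(P[int(y),int(x)],3),np.nanmax(sl[:,2]).round(3))
    cv2.imwrite(f'pics/{c}.png',cv2.resize(im,(800,600)))
E
```

```text
{'time_s': 0.0, 'joint_positions': array([-7.76356279e+01,  1.83503149e+01,  8.97078078e+01, -4.22350522e-04,
        7.20428324e+01, -1.14613087e+00]), 'joint_vel': array([-0.00019526, -0.01041738, -0.01083906,  0.00085822, -0.11076392,
        0.0096128 ]), 'joint_efforts': array([-2.14322885e-03, -4.12464631e+01, -2.31974816e+01,  7.26059242e-02,
        4.57703532e-02, -1.54686522e-04]), 'tcp_pos': array([ 0.1342931 , -0.55891471,  0.40392378]), 'tool_rot': array([-1.79899057e+02, -1.61787846e-03,  1.35106321e+01]), 'wrist_force': array([-0.29662797,  0.12460649,  0.25069919]), 'ft_torque': array([ 0.00348243,  0.05712415, -0.01137264]), 'grasp_force': 0.0, 'finger_gap': 0.09112247139693481}
{'fx': 439.5138175753833, 'fy': 439.5138175753833, 'cx': 253.58520949016324, 'cy': 191.50171145007548, 'position': array([ 0.3098659 , -0.16781142,  1.21373802]), 'orientation': array([-1.66527204e+02,  1.38426637e-01, -8.90671374e+01])}
{'fx': 315.1420648994267, 'fy': 315.1420648994267, 'cx': 253.56808350891504, 'cy': 190.83397004335393, 'tool_from_camera': array([[-5.76890941e-04, -9.668420
[... 432 characters left out ...]
.017
top spindle 0.58 [337, 225, 22, 21] [ 0.486 -0.369  0.137] 0.156
top spindle 0.18 [144, 225, 19, 15] [0.485 0.119 0.096] 0.125
top pestle 0.89 [114, 246, 28, 20] [0.43  0.192 0.096] 0.125
top pestle 0.6 [146, 226, 22, 17] [0.485 0.118 0.08 ] 0.125
top egg_cup 0.42 [330, 231, 13, 15] [ 0.481 -0.363  0.068] 0.138
scene twine_stand 0.94 [229, 209, 40, 38] [nan nan nan] 0.071
scene spindle 0.6 [298, 274, 20, 32] [ 0.484 -0.384  0.11 ] 0.159
scene pestle 0.91 [154, 146, 15, 35] [0.434 0.192 0.061] 0.125
scene pestle 0.8 [184, 151, 17, 34] [0.491 0.12  0.066] 0.125
scene egg_cup 0.76 [296, 289, 17, 16] [ 0.479 -0.391  0.044] 0.07
scene egg_cup 0.32 [238, 132, 18, 23] [0.668 0.098 0.048] 0.065
```

View pics/top.png

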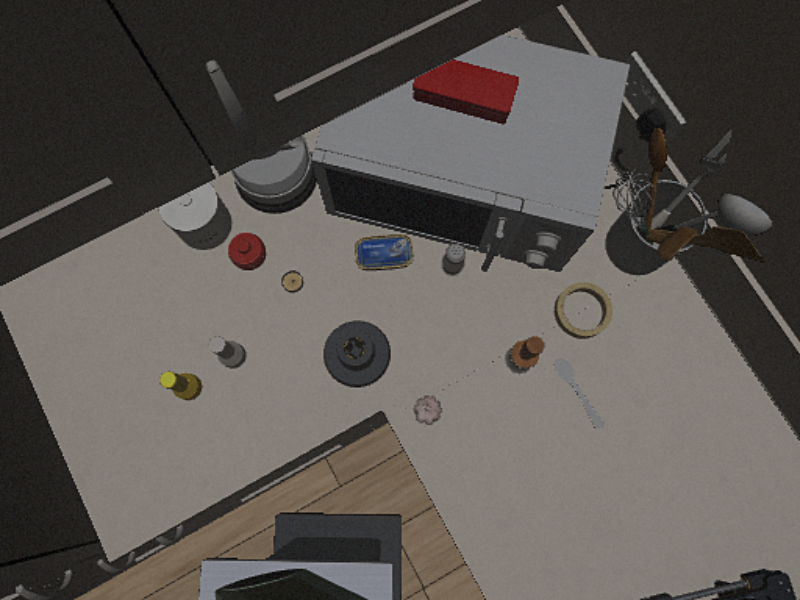

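View pics/scene.png

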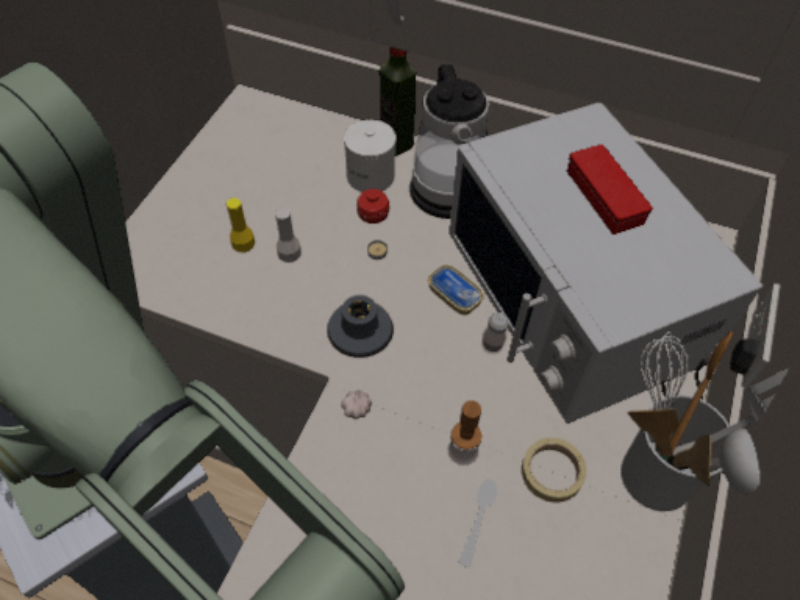

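```bash
python3 - <<'E'
import numpy as np, cv2
from scipy.optimize import least_squares
im={c:cv2.imread(c+'.png') for c in('top','scene')}
def an(c,x,y,r,zlo,zhi,rad=None):
    P=np.load(c+'.npy'); m=(np.hypot(P[...,0]-x,P[...,1]-y)<r)&(P[...,2]>zlo)&(P[...,2]<zhi)
    q=P[m]; out=[c,m.sum(),q.mean(0).round(4),np.percentile(q[:,2],[50,90,98]).round(4),im[c][m].mean(0).astype(int)[::-1]]
    if rad:
        f=least_squares(lambda p:np.hypot(q[:,0]-p[0],q[:,1]-p[1])-rad,[x,y],loss='soft_l1',f_scale=.002); out.append(f.x.round(4))
    print(*out)
for c in im:
    an(c,.484,-.37,.06,.125,.165); an(c,.484,-.37,.04,.11,.142,.0145)
    an(c,.486,.119,.04,.112,.13); an(c,.486,.119,.04,.055,.112,.0135)
    an(c,.43,.192,.04,.112,.13); an(c,.43,.192,.04,.055,.112,.0135)
    an(c,.49,-.09,.06,.055,.08); an(c,.49,-.09,.06,.02,.06,.031)
E
```

```text
top 128 [ 0.4936 -0.3771  0.1481] [0.1502 0.1532 0.1548] [81 58 41]
top 33 [ 0.4874 -0.3714  0.1251] [0.1254 0.1378 0.1413] [41 33 29] [ 0.4775 -0.362 ]
top 89 [0.4924 0.1279 0.1189] [0.1188 0.1224 0.1239] [129 125 122]
top 69 [0.4879 0.1204 0.0825] [0.0829 0.1062 0.1099] [51 48 46] [0.4934 0.1294]
top 93 [0.4352 0.2017 0.1196] [0.1197 0.1222 0.1242] [151 148  50]
top 79 [0.4324 0.1931 0.0853] [0.0866 0.1085 0.1105] [53 46 29] [0.4358 0.2032]
top 330 [ 0.5    -0.0908  0.0631] [0.0632 0.066  0.0682] [54 54 54]
top 172 [ 0.4905 -0.0947  0.039 ] [0.0366 0.0588 0.0598] [37 36 35] [ 0.4989 -0.0912]
scene 174 [ 0.4918 -0.3798  0.1474] [0.1509 0.1538 0.1566] [94 65 43]
scene 79 [ 0.4868 -0.3837  0.1267] [0.1273 0.1399 0.1414] [48 33 21] [ 0.4958 -0.3766]
scene 69 [0.4913 0.1288 0.1198] [0.1201 0.124  0.125 ] [143 137 134]
scene 125 [0.489  0.1232 0.0836] [0.0852 0.1077 0.11  ] [65 61 59] [0.4842 0.1114]
scene 67 [0.4342 0.2023 0.12  ] [0.1202 0.1235 0.1248] [159 150  47]
scene 127 [0.4322 0.1964 0.0832] [0.0841 0.1063 0.1109] [73 61 17] [0.429 0.184]
scene 323 [ 0.4989 -0.0905  0.0638] [0.0641 0.0673 0.0692] [59 59 59]
scene 314 [ 0.4917 -0.0993  0.0374] [0.0361 0.0565 0.0592] [30 30 31] [ 0.4993 -0.0891]
```

The top view (800×600) shows the iron stand at (356,352), the spindle in its cup at (526,350), the grey pestle at (225,348) and the yellow look-alike at (180,383). The microwave is the tall obstacle behind them.

```bash
python3 - <<'E'
import numpy as np
P=np.vstack([np.load(c+'.npy').reshape(-1,3) for c in('top','scene')]); P=P[np.isfinite(P[:,0])]
for n,(x,y) in dict(sp=(.494,-.377),st=(.499,-.091),pe=(.492,.129)).items():
    m=(P[:,2]>.18)&(P[:,2]<.5)&(P[:,0]>.35); q=P[m]; d=np.hypot(q[:,0]-x,q[:,1]-y); i=np.argsort(d)[:4]; print(n,q[i].round(3),d[i].round(3))
q=P[(P[:,2]>.15)&(P[:,0]>.4)&(P[:,0]<.75)&(abs(P[:,1])<.5)]
for y in np.arange(-.45,.3,.05):
    s=q[abs(q[:,1]-y)<.025]
    s=s[s[:,0]>.53]
    if len(s): print(y.round(2),s[:,0].min().round(3),s[:,2].max().round(3))
E
```

```text
sp [[ 0.64  -0.398  0.183]
 [ 0.641 -0.391  0.181]
 [ 0.641 -0.4    0.188]
 [ 0.642 -0.397  0.183]] [0.148 0.148 0.149 0.149]
st [[ 0.659 -0.004  0.475]
 [ 0.656  0.002  0.472]
 [ 0.658  0.001  0.473]
 [ 0.658  0.001  0.478]] [0.183 0.183 0.183 0.183]
pe [[0.559 0.169 0.488]
 [0.563 0.162 0.49 ]
 [0.559 0.171 0.493]
 [0.562 0.166 0.479]] [0.078 0.078 0.079 0.079]
-0.45 0.65 0.256
-0.4 0.64 0.257
-0.35 0.668 0.256
-0.3 0.642 0.257
-0.25 0.695 0.259
-0.2 0.707 0.258
-0.15 0.72 0.638
-0.1 0.702 0.675
-0.05 0.673 0.728
-0.0 0.624 0.765
0.05 0.614 0.802
0.1 0.586 0.82
0.15 0.557 0.769
0.2 0.53 0.677
0.25 0.53 0.579
```

Call:
play_rows(
  plan=[
    {"travel":[0.5,0,0],"angular":[0,0,0]},
    {"travel":[1,0,0],"angular":[0,0,0]},
  ],
)

```text
time_s: 0.7
tcp_pos: [0.2316, -0.5359, 0.4049]
tool_rot: [180.0, -0.0, 13.3]
wrist_force: [0.1, -0.7, -0.3]
finger_gap: 0.0912
grasp_force: 0.0
```

```bash
python3 - <<'E'
import numpy as np
from h import robot
print(robot.camera_params('scene')['position'])
for c in('top','scene'):
    P=np.load(c+'.npy')
    m=(P[...,2]>.3)&(P[...,0]>.4)&(P[...,0]<.85)&(abs(P[...,1])<.5)
    print(c,m.sum())
    for z in np.arange(.3,1.1,.1):
        k=m&(P[...,2]>z)&(P[...,2]<z+.1)
        if k.sum():
            v,u=np.nonzero(k); q=P[k]; print(z.round(1),k.sum(),q.min(0).round(2),q.max(0).round(2),(u.min(),u.max(),v.min(),v.max()))
E
```

```text
[ 0.0971661  -0.69537271  1.13778615]
top 33282
0.4 3365 [ 0.5  -0.33  0.46] [0.85 0.28 0.5 ] (np.int64(0), np.int64(344), np.int64(1), np.int64(182))
0.5 11878 [ 0.51 -0.33  0.5 ] [0.85 0.26 0.6 ] (np.int64(0), np.int64(344), np.int64(0), np.int64(172))
0.6 10602 [ 0.55 -0.18  0.6 ] [0.77 0.21 0.7 ] (np.int64(0), np.int64(266), np.int64(0), np.int64(129))
0.7 7116 [ 0.58 -0.04  0.7 ] [0.69 0.16 0.8 ] (np.int64(0), np.int64(166), np.int64(0), np.int64(79))
0.8 321 [0.6  0.07 0.8 ] [0.62 0.11 0.82] (np.int64(0), np.int64(37), np.int64(0), np.int64(16))
scene 12748
0.3 474 [ 0.4  -0.23  0.3 ] [0.84 0.5  0.4 ] (np.int64(67), np.int64(376), np.int64(0), np.int64(111))
0.4 3359 [ 0.4  -0.33  0.4 ] [0.85 0.47 0.5 ] (np.int64(67), np.int64(434), np.int64(0), np.int64(77))
0.5 8038 [ 0.57 -0.33  0.5 ] [0.85 0.16 0.6 ] (np.int64(183), np.int64(447), np.int64(0), np.int64(66))
0.6 877 [ 0.77 -0.32  0.6 ] [ 0.85 -0.18  0.64] (np.int64(367), np.int64(454), np.int64(0), np.int64(20))
```

Call:
play_rows(
  plan=[
    {"travel":[0.5,-0.3,0],"angular":[0,0,-0.3]},
    {"travel":[1,-0.6,0],"angular":[0,0,-0.6]},
    {"travel":[1,-0.6,0],"angular":[0,0,-0.9]},
  ],
)

```text
time_s: 1.0
tcp_pos: [0.3173, -0.4512, 0.4048]
tool_rot: [-180.0, -0.1, 39.8]
wrist_force: [0.3, -0.9, 0.7]
finger_gap: 0.0913
grasp_force: 0.0
```

The cabinet over the back is real, with its underside at about z 0.46, so I'll keep the wrist low there. Next I move over the spindle.

Call:
play_rows(
  plan=[
    {"travel":[0.45,0.15,0],"angular":[0,0,0]},
    {"travel":[0.9,0.3,0],"angular":[0,0,0]},
  ],
)

```text
time_s: 1.2
tcp_pos: [0.4043, -0.4194, 0.4052]
tool_rot: [179.9, 0.0, 39.2]
wrist_force: [1.0, -1.5, -0.4]
finger_gap: 0.0911
grasp_force: 0.0
```

Call:
play_rows(
  plan=[
    {"travel":[0.45,0.15,0.1],"angular":[0,0,0.3]},
    {"travel":[0.9,0.25,0.15],"angular":[0,0,0.6]},
    {"travel":[0.9,0.25,0.15],"angular":[0,0,0.9]},
    {"travel":[0.9,0.25,0.15],"angular":[0,0,1]},
    {"travel":[0.9,0.25,0.15],"angular":[0,0,1]},
  ],
)

```text
time_s: 1.7
tcp_pos: [0.4894, -0.3822, 0.3895]
tool_rot: [-180.0, 0.0, 10.7]
wrist_force: [0.4, -0.3, -0.2]
finger_gap: 0.0909
grasp_force: 0.0
```

```bash
cat >> h.py <<'E'
def ring(P,x,y,r,zlo,zhi):
    "centre (min enclosing circle and mean) of the points of a height band near x,y"
    m=(np.hypot(P[...,0]-x,P[...,1]-y)<r)&(P[...,2]>zlo)&(P[...,2]<zhi); q=P[m]
    c,rr=cv2.minEnclosingCircle(q[:,:2].astype(np.float32)); mid=(np.percentile(q[:,:2],1,axis=0)+np.percentile(q[:,:2],99,axis=0))/2
    print(m.sum(),'mean',q.mean(0).round(4),'z',np.percentile(q[:,2],[10,50,90]).round(4),'circ',np.round(c,4),round(rr,4),'mid',mid.round(4)); return m
def toolshift(goal):
    st=robot.observe(); Rm=R.from_euler('xyz',st['tool_rot'],degrees=True).as_matrix()
    print('shift units',(Rm.T@(np.array(goal)-st['tcp_pos'])*10).round(3), 'at',st['tcp_pos'].round(4),st['tool_rot'].round(2),st['wrist_force'].round(2),st['time_s'])
E
python3 - <<'E'
from h import *
im,P=cloud('wrist'); np.save('w1.npy',P); cv2.imwrite('pics/w1.png',im[...,::-1])
ring(P,.494,-.377,.03,.14,.165); ring(P,.494,-.377,.05,.05,.08)
toolshift([.494,-.377,.304])
E
```

```text
1238 mean [ 0.4968 -0.3806  0.1518] z [0.1504 0.1524 0.1533] circ [ 0.4952 -0.3808] 0.0146 mid [ 0.4959 -0.3807]
1004 mean [ 0.5046 -0.3794  0.065 ] z [0.0625 0.0652 0.0666] circ [ 0.4958 -0.3806] 0.0241 mid [ 0.5005 -0.3809]
shift units [ 0.059 -0.044  0.857] at [ 0.4891 -0.3825  0.3897] [-1.800e+02  1.000e-02  1.073e+01] [-0.14  0.24 -0.87] 1.75
```

View pics/w1.png

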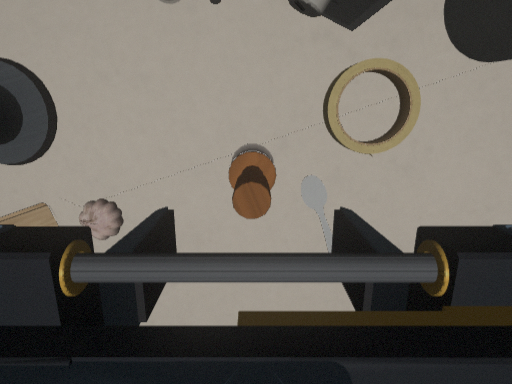

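The wrist view shows the spindle head at (252,198), centred between the fingers with clear space on both sides. I'll descend, grip and lift.

Call:
play_rows(
  plan=[
    {"travel":[0.07,-0.01,0.3],"angular":[0,0,0]},
    {"travel":[0.07,-0.01,0.6],"angular":[0,0,0]},
    {"travel":[0.07,-0.01,0.86],"angular":[0,0,0]},
    {"travel":[0.07,-0.01,0.86],"angular":[0,0,0]},
    {"travel":[0.07,-0.01,0.86],"angular":[0,0,0]},
  ],
)

```text
time_s: 2.25
tcp_pos: [0.4956, -0.3807, 0.3043]
tool_rot: [180.0, -0.0, 10.6]
wrist_force: [-0.2, -0.0, 0.6]
finger_gap: 0.0913
grasp_force: 0.0
```

Call:
play_rows(
  plan=[
    {"travel":[0,0,0],"angular":[0,0,0]},
    {"travel":[0,0,0],"angular":[0,0,0]},
    {"travel":[0,0,0],"angular":[0,0,0]},
    {"travel":[0,0,0],"angular":[0,0,0]},
    {"travel":[0,0,0],"angular":[0,0,0]},
    {"travel":[0,0,0],"angular":[0,0,0]},
    {"travel":[0,0,0],"angular":[0,0,0]},
    {"travel":[0,0,0],"angular":[0,0,0]},
  ],
  jaw=1,
)

```text
time_s: 3.05
tcp_pos: [0.4956, -0.3803, 0.3037]
tool_rot: [-180.0, 0.0, 10.6]
wrist_force: [-0.6, 1.1, 0.8]
finger_gap: 0.03
grasp_force: 0.2
```

Call:
play_rows(
  plan=[
    {"travel":[0,0,0],"angular":[0,0,0]},
    {"travel":[0,0,0],"angular":[0,0,0]},
    {"travel":[0,0,0],"angular":[0,0,0]},
    {"travel":[0,0,-0.1],"angular":[0,0,0]},
    {"travel":[0,0,-0.3],"angular":[0,0,0]},
    {"travel":[0,0,-0.5],"angular":[0,0,0]},
    {"travel":[0,0,-0.75],"angular":[0,0,0]},
  ],
)

```text
time_s: 3.75
tcp_pos: [0.4954, -0.3802, 0.3794]
tool_rot: [-180.0, 0.1, 10.6]
wrist_force: [0.5, -0.1, -1.2]
finger_gap: 0.028
grasp_force: 30.0
```

Call:
play_rows(
  plan=[
    {"travel":[0.1,-0.45,0],"angular":[0,0,0]},
    {"travel":[0.2,-0.95,0],"angular":[0,0,0]},
  ],
)

```text
time_s: 3.95
tcp_pos: [0.4977, -0.2844, 0.3801]
tool_rot: [179.9, -0.1, 10.5]
wrist_force: [0.4, 0.7, -1.8]
finger_gap: 0.0283
grasp_force: 30.0
```

Call:
play_rows(
  plan=[
    {"travel":[0.1,-0.45,0],"angular":[0,0,0]},
    {"travel":[0.2,-0.95,0],"angular":[0,0,0]},
    {"travel":[0.2,-0.95,0],"angular":[0,0,0]},
    {"travel":[0.2,-0.95,0],"angular":[0,0,0]},
  ],
)

```text
time_s: 4.35
tcp_pos: [0.4999, -0.1862, 0.3796]
tool_rot: [179.9, -0.0, 10.8]
wrist_force: [-0.4, -0.4, -1.8]
finger_gap: 0.0281
grasp_force: 30.0
```

```bash
python3 - <<'E'
from h import *
im,P=cloud('wrist'); np.save('w2.npy',P); cv2.imwrite('pics/w2.png',im[...,::-1])
m=ring(P,.499,-.091,.045,.055,.08)
q=P[m]; h=np.hypot(q[:,0]-.499,q[:,1]-.091*-1*-1); 
ring(P,.499,-.091,.075,.02,.035); ring(P,.499,-.091,.075,.0125,.055)
st=robot.observe(); t=st['tcp_pos']
ring(P,t[0],t[1],.04,t[2]-.16,t[2]-.135)  # head
ring(P,t[0],t[1],.04,t[2]-.25,t[2]-.23)  # collar
toolshift([.499,-.091,.379])
E
```

```text
2719 mean [ 0.5021 -0.0926  0.0644] z [0.062  0.0651 0.0661] circ [ 0.501  -0.0922] 0.0309 mid [ 0.5016 -0.0929]
460 mean [ 0.5125 -0.1048  0.0279] z [0.022  0.0281 0.0334] circ [ 0.5045 -0.0943] 0.0345 mid [ 0.5067 -0.099 ]
5149 mean [ 0.5104 -0.1004  0.0204] z [0.0137 0.0168 0.0369] circ [ 0.5009 -0.0921] 0.0565 mid [ 0.5015 -0.0923]
2707 mean [ 0.5085 -0.1862  0.2301] z [0.2223 0.2287 0.2402] circ [ 0.5065 -0.1866] 0.0276 mid [ 0.5027 -0.1847]
1659 mean [ 0.5097 -0.1859  0.1413] z [0.1393 0.1414 0.1426] circ [ 0.5003 -0.1874] 0.0237 mid [ 0.5056 -0.1868]
shift units [ 0.169 -0.947  0.003] at [ 0.5    -0.1872  0.3794] [ 1.7992e+02 -5.0000e-02  1.0700e+01] [-0.47 -0.32 -1.23] 4.4
```

View pics/w2.png

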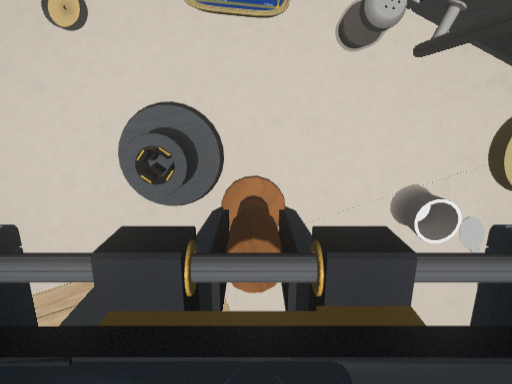

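The stand is at (170,153), with the socket at about (155,163). The spindle hangs straight in the gripper and the cup, at (437,220), is undisturbed. Next I move over the socket and lower it.

Call:
play_rows(
  plan=[
    {"travel":[0.09,-0.46,0],"angular":[0,0,0]},
    {"travel":[0.187,-0.932,0],"angular":[0,0,0]},
    {"travel":[0.187,-0.932,0],"angular":[0,0,0]},
    {"travel":[0.187,-0.932,0],"angular":[0,0,0]},
    {"travel":[0.187,-0.932,0.15],"angular":[0,0,0]},
    {"travel":[0.187,-0.932,0.3],"angular":[0,0,0]},
    {"travel":[0.187,-0.932,0.4],"angular":[0,0,0]},
    {"travel":[0.187,-0.932,0.48],"angular":[0,0,0]},
    {"travel":[0.187,-0.932,0.53],"angular":[0,0,0]},
    {"travel":[0.187,-0.932,0.53],"angular":[0,0,0]},
  ],
)

```text
time_s: 5.4
tcp_pos: [0.5011, -0.0924, 0.3255]
tool_rot: [-180.0, -0.0, 10.6]
wrist_force: [0.0, 2.2, -1.2]
finger_gap: 0.0286
grasp_force: 30.0
```

```bash
python3 - <<'E'
from h import *
toolshift([.501,-.0922,.379-.057])
im,P=cloud('wrist')
ring(P,.501,-.0922,.035,.080,.098)
ring(P,.501,-.0922,.038,.060,.072)
E
```

```text
shift units [-0.001 -0.003  0.035] at [ 0.5011 -0.0924  0.3255] [-179.98   -0.     10.6 ] [ 0.03  2.24 -1.21] 5.4
1691 mean [ 0.5107 -0.0917  0.0873] z [0.0854 0.0874 0.0885] circ [ 0.5019 -0.0931] 0.0237 mid [ 0.5068 -0.0924]
1306 mean [ 0.5172 -0.0873  0.0652] z [0.0642 0.0653 0.0662] circ [ 0.5011 -0.0919] 0.0308 mid [ 0.5111 -0.0918]
```

Call:
play_rows(
  plan=[
    {"travel":[0,0,0.015],"angular":[0,0,0]},
    {"travel":[0,0,0.03],"angular":[0,0,0]},
    {"travel":[0,0,0.03],"angular":[0,0,0]},
    {"travel":[0,0,0.03],"angular":[0,0,0]},
  ],
)

```text
time_s: 5.85
tcp_pos: [0.501, -0.092, 0.323]
tool_rot: [180.0, -0.0, 10.7]
wrist_force: [0.2, 2.4, 1.4]
finger_gap: 0.0283
grasp_force: 30.0
```

Call:
play_rows(
  plan=[
    {"travel":[0,0,0],"angular":[0,0,0]},
    {"travel":[0,0,0],"angular":[0,0,0]},
    {"travel":[0,0,0],"angular":[0,0,0]},
    {"travel":[0,0,0],"angular":[0,0,0]},
    {"travel":[0,0,0],"angular":[0,0,0]},
    {"travel":[0,0,-0.2],"angular":[0,0,0]},
    {"travel":[0,0,-0.6],"angular":[0,0,0]},
    {"travel":[0,0,-0.6],"angular":[0,0,0]},
    {"travel":[0,0,-0.6],"angular":[0,0,0]},
  ],
  jaw=-0.2,
)

```text
time_s: 6.75
tcp_pos: [0.501, -0.0922, 0.3834]
tool_rot: [179.9, -0.1, 10.6]
wrist_force: [0.1, 0.0, -0.2]
finger_gap: 0.0543
grasp_force: 0.0
```

```bash
python3 - <<'E'
from h import *
print(robot.observe()['wrist_force'].round(2))
im,P=cloud('wrist')
ring(P,.501,-.0922,.04,.16,.185)
ring(P,.501,-.0922,.035,.075,.095)
ring(P,.501,-.0922,.038,.060,.070)
toolshift([.492,.129,.36])
E
```

```text
[ 0.1   0.01 -0.16]
1476 mean [ 0.5024 -0.0917  0.1693] z [0.168  0.1697 0.1706] circ [ 0.5009 -0.0919] 0.0146 mid [ 0.5016 -0.0918]
1120 mean [ 0.5096 -0.0905  0.0826] z [0.0805 0.0826 0.0839] circ [ 0.5011 -0.0918] 0.0239 mid [ 0.5056 -0.0919]
933 mean [ 0.5129 -0.0901  0.0652] z [0.0642 0.0653 0.0663] circ [ 0.5013 -0.092 ] 0.0308 mid [ 0.5045 -0.092 ]
shift units [ 0.323 -2.189  0.224] at [ 0.5007 -0.0921  0.3824] [-1.800e+02  3.000e-02  1.064e+01] [-0.22 -0.07 -0.19] 6.8
```

The spindle stands loose, upright and centred, with its collar about 9.3 mm above the rim. Now the grey pestle.

Call:
play_rows(
  plan=[
    {"travel":[0.05,-0.48,0],"angular":[0,0,0]},
    {"travel":[0.1,-0.96,0.1],"angular":[0,0,0]},
  ],
)

```text
time_s: 7.0
tcp_pos: [0.493, 0.0042, 0.3722]
tool_rot: [180.0, -0.0, 10.4]
wrist_force: [0.9, 0.7, 0.3]
finger_gap: 0.0546
grasp_force: 0.0
```

Call:
play_rows(
  plan=[
    {"travel":[0.05,-0.45,0.25],"angular":[0,0,0]},
    {"travel":[0.1,-0.9,0.4],"angular":[0,0,0]},
    {"travel":[0.1,-0.9,0.4],"angular":[0,0,0]},
    {"travel":[0.1,-0.9,0.4],"angular":[0,0,0]},
  ],
)

```text
time_s: 7.4
tcp_pos: [0.4857, 0.0951, 0.3312]
tool_rot: [180.0, 0.2, 10.8]
wrist_force: [0.4, -0.7, 0.1]
finger_gap: 0.0545
grasp_force: 0.0
```

```bash
python3 - <<'E'
from h import *
im,P=cloud('wrist'); cv2.imwrite('pics/w3.png',im[...,::-1])
ring(P,.493,.129,.045,.112,.13)
ring(P,.493,.129,.045,.015,.03)
toolshift([.492,.129,.269])
E
```

```text
1226 mean [0.4963 0.127  0.1206] z [0.1186 0.1211 0.122 ] circ [0.4937 0.1277] 0.0135 mid [0.4951 0.1274]
147 mean [0.5093 0.1231 0.0238] z [0.0169 0.0245 0.0295] circ [0.4939 0.1276] 0.0225 mid [0.4997 0.1275]
shift units [ 0.123 -0.331  0.629] at [0.4861 0.0942 0.3319] [1.7996e+02 1.1000e-01 1.0700e+01] [0.37 0.12 0.16] 7.45
```

View pics/w3.png

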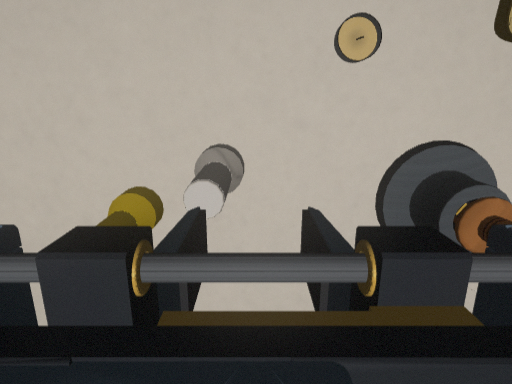

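The grey pestle is at (205,195), upright, and the yellow one at (130,210) is clear of the fingers' path.

Call:
play_rows(
  plan=[
    {"travel":[0.138,-0.315,0],"angular":[0,0,0]},
    {"travel":[0.138,-0.315,0],"angular":[0,0,0]},
    {"travel":[0.138,-0.315,0.3],"angular":[0,0,0]},
    {"travel":[0.138,-0.315,0.6],"angular":[0,0,0]},
    {"travel":[0.138,-0.315,0.6],"angular":[0,0,0]},
    {"travel":[0.138,-0.315,0.6],"angular":[0,0,0]},
  ],
)

```text
time_s: 8.05
tcp_pos: [0.4944, 0.1267, 0.2731]
tool_rot: [180.0, 0.0, 10.6]
wrist_force: [-0.9, -0.9, 0.3]
finger_gap: 0.055
grasp_force: 0.0
```

Call:
play_rows(
  plan=[
    {"travel":[0,0,0],"angular":[0,0,0]},
    {"travel":[0,0,0],"angular":[0,0,0]},
    {"travel":[0,0,0],"angular":[0,0,0]},
    {"travel":[0,0,0],"angular":[0,0,0]},
    {"travel":[0,0,0],"angular":[0,0,0]},
    {"travel":[0,0,0],"angular":[0,0,0]},
    {"travel":[0,0,0],"angular":[0,0,0]},
    {"travel":[0,0,0],"angular":[0,0,0]},
  ],
  jaw=1,
)

```text
time_s: 8.85
tcp_pos: [0.4943, 0.128, 0.2734]
tool_rot: [-180.0, -0.1, 10.6]
wrist_force: [-0.1, 0.8, 6.2]
finger_gap: 0.0266
grasp_force: 30.0
```

Call:
play_rows(
  plan=[
    {"travel":[0,0,-0.1],"angular":[0,0,0]},
    {"travel":[0,0,-0.4],"angular":[0,0,0]},
    {"travel":[-0.1,0.3,-0.5],"angular":[0,0,0]},
    {"travel":[-0.3,0.7,-0.5],"angular":[0,0,0]},
    {"travel":[-0.3,0.9,-0.5],"angular":[0,0,0]},
  ],
)

```text
time_s: 9.35
tcp_pos: [0.4789, 0.0318, 0.3226]
tool_rot: [179.9, 0.2, 10.6]
wrist_force: [0.5, 0.4, -2.0]
finger_gap: 0.0262
grasp_force: 30.0
```

Call:
play_rows(
  plan=[
    {"travel":[0,0,-0.45],"angular":[0,0,0]},
    {"travel":[0,0,-0.95],"angular":[0,0,0]},
  ],
)

```text
time_s: 9.55
tcp_pos: [0.4803, 0.0329, 0.4168]
tool_rot: [-180.0, 0.4, 10.5]
wrist_force: [2.0, 0.7, -3.1]
finger_gap: 0.0265
grasp_force: 30.0
```

Call:
play_rows(
  plan=[
    {"travel":[0,0,-0.4],"angular":[0,0,0]},
    {"travel":[0,0.1,-0.4],"angular":[0,0,0]},
    {"travel":[0,0.5,-0.4],"angular":[0,0,0]},
    {"travel":[0,0.7,-0.4],"angular":[0,0,0]},
    {"travel":[0,0.7,-0.4],"angular":[0,0,0]},
    {"travel":[0,0.7,-0.4],"angular":[0,0,0]},
  ],
)

```text
time_s: 10.15
tcp_pos: [0.4937, -0.0352, 0.4563]
tool_rot: [-179.9, 0.2, 10.6]
wrist_force: [-0.6, -0.2, -3.6]
finger_gap: 0.0263
grasp_force: 30.0
```

```bash
python3 - <<'E'
from h import *
im,P=cloud('wrist'); cv2.imwrite('pics/w4.png',im[...,::-1])
ring(P,.501,-.0919,.035,.162,.18); ring(P,.501,-.0922,.035,.075,.095); ring(P,.501,-.0922,.038,.060,.070)
t=robot.observe()['tcp_pos']; ring(P,t[0],t[1],.035,t[2]-.26,t[2]-.24)
toolshift([.501,-.0919,.4575])
E
```

```text
829 mean [ 0.5017 -0.0909  0.1694] z [0.1682 0.1697 0.1707] circ [ 0.501  -0.0917] 0.0143 mid [ 0.5013 -0.0913]
759 mean [ 0.5068 -0.0859  0.0826] z [0.0805 0.0825 0.0839] circ [ 0.5009 -0.0915] 0.0239 mid [ 0.5018 -0.0911]
656 mean [ 0.5091 -0.0837  0.0652] z [0.064  0.0652 0.0663] circ [ 0.501  -0.0918] 0.031 mid [ 0.5012 -0.0913]
495 mean [ 0.5088 -0.0333  0.2096] z [0.2    0.2119 0.2159] circ [ 0.4928 -0.0363] 0.0225 mid [ 0.5027 -0.0358]
shift units [-0.034  0.575 -0.01 ] at [ 0.4938 -0.0348  0.4566] [-1.7993e+02  1.5000e-01  1.0630e+01] [ 0.44  0.41 -2.5 ] 10.2
```

View pics/w4.png

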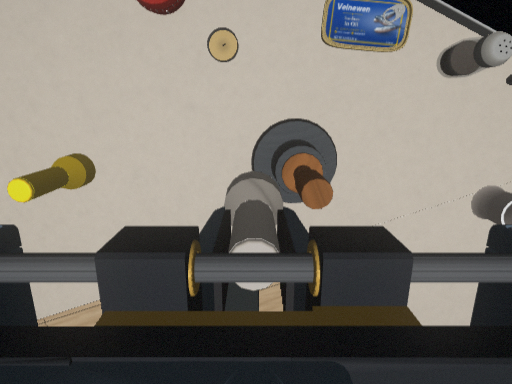

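The pestle hangs vertical at (255,205) with the spindle head at (316,193). I'll align over the head and lower to just above contact.

Call:
play_rows(
  plan=[
    {"travel":[-0.01,0.28,0],"angular":[0,0,0]},
    {"travel":[-0.02,0.56,0],"angular":[0,0,0]},
    {"travel":[-0.02,0.56,0],"angular":[0,0,0]},
    {"travel":[-0.02,0.56,0],"angular":[0,0,0]},
    {"travel":[-0.02,0.56,0.06],"angular":[0,0,0]},
    {"travel":[-0.02,0.56,0.1],"angular":[0,0,0]},
    {"travel":[-0.02,0.56,0.1],"angular":[0,0,0]},
    {"travel":[-0.02,0.56,0.1],"angular":[0,0,0]},
    {"travel":[-0.02,0.56,0.1],"angular":[0,0,0]},
  ],
)

```text
time_s: 11.1
tcp_pos: [0.5025, -0.0901, 0.4479]
tool_rot: [180.0, -0.0, 10.7]
wrist_force: [0.3, -1.0, -3.2]
finger_gap: 0.0263
grasp_force: 30.0
```

Call:
play_rows(
  plan=[
    {"travel":[0,0,0.02],"angular":[0,0,0]},
    {"travel":[0,0,0.04],"angular":[0,0,0]},
    {"travel":[0,0,0.06],"angular":[0,0,0]},
    {"travel":[0,0,0.06],"angular":[0,0,0]},
    {"travel":[0,0,0.06],"angular":[0,0,0]},
  ],
)

```text
time_s: 11.6
tcp_pos: [0.5025, -0.0904, 0.4417]
tool_rot: [180.0, 0.0, 10.6]
wrist_force: [-0.3, 0.4, -2.9]
finger_gap: 0.0264
grasp_force: 30.0
```

```bash
cat > m.py <<'E'
from h import *
st=robot.observe(); im,P=cloud('wrist'); t=st['tcp_pos']
print('t',st['time_s'],t.round(4),'F',st['wrist_force'].round(2))
def z(r0,r1,a,b):
    d=np.hypot(P[...,0]-.501,P[...,1]+.0918); q=P[...,2][(d>r0)&(d<r1)&(P[...,2]>a)&(P[...,2]<b)]; return len(q),round(float(np.median(q)),4)
c=z(.013,.022,.062,.1); r=z(.026,.0295,.045,.0715); print('collar top',c,'rim',r,'gap to home mm',round((c[1]-r[1]-.008)*1e3,1))
print('foot'); ring(P,t[0],t[1],.035,t[2]-.255,t[2]-.24)
E
python3 m.py
```

```text
t 11.6 [ 0.5025 -0.0904  0.4417] F [-0.26  0.41 -2.91]
collar top (408, 0.0822) rim (283, 0.0654) gap to home mm 8.8
foot
395 mean [ 0.5182 -0.0887  0.1964] z [0.1894 0.1979 0.2008] circ [ 0.5022 -0.0916] 0.0225 mid [ 0.5123 -0.0912]
```

Call:
play_rows(
  plan=[
    {"travel":[0,0,0.01],"angular":[0,0,0]},
    {"travel":[0,0,0.02],"angular":[0,0,0]},
    {"travel":[0,0,0.03],"angular":[0,0,0]},
    {"travel":[0,0,0.04],"angular":[0,0,0]},
    {"travel":[0,0,0.05],"angular":[0,0,0]},
    {"travel":[0,0,0.05],"angular":[0,0,0]},
    {"travel":[0,0,0.05],"angular":[0,0,0]},
  ],
)

```text
time_s: 12.35
tcp_pos: [0.5025, -0.0904, 0.4371]
tool_rot: [180.0, -0.0, 10.6]
wrist_force: [-0.6, -0.0, 1.3]
finger_gap: 0.0262
grasp_force: 30.0
```

```bash
python3 m.py
```

```text
t 12.35 [ 0.5025 -0.0904  0.4371] F [-0.57 -0.03  1.33]
collar top (406, 0.078) rim (288, 0.0637) gap to home mm 6.3
foot
405 mean [ 0.518  -0.089   0.1918] z [0.1844 0.1936 0.1963] circ [ 0.5025 -0.0916] 0.0225 mid [ 0.5117 -0.0912]
```

Call:
play_rows(
  plan=[
    {"travel":[0,0,0.01],"angular":[0,0,0]},
    {"travel":[0,0,0.02],"angular":[0,0,0]},
    {"travel":[0,0,0.03],"angular":[0,0,0]},
    {"travel":[0,0,0.04],"angular":[0,0,0]},
    {"travel":[0,0,0.05],"angular":[0,0,0]},
    {"travel":[0,0,0.05],"angular":[0,0,0]},
    {"travel":[0,0,0.05],"angular":[0,0,0]},
  ],
)

```text
time_s: 13.1
tcp_pos: [0.5026, -0.0903, 0.4324]
tool_rot: [180.0, -0.1, 10.6]
wrist_force: [0.1, 0.4, 5.8]
finger_gap: 0.027
grasp_force: 30.0
```

```bash
python3 m.py
```

```text
t 13.1 [ 0.5026 -0.0903  0.4324] F [0.06 0.4  5.76]
collar top (401, 0.0733) rim (288, 0.0619) gap to home mm 3.4
foot
397 mean [ 0.5183 -0.0888  0.1872] z [0.1804 0.1889 0.1915] circ [ 0.5027 -0.0918] 0.0224 mid [ 0.5118 -0.0912]
```

Call:
play_rows(
  plan=[
    {"travel":[0,0,0.01],"angular":[0,0,0]},
    {"travel":[0,0,0.02],"angular":[0,0,0]},
    {"travel":[0,0,0.03],"angular":[0,0,0]},
    {"travel":[0,0,0.04],"angular":[0,0,0]},
    {"travel":[0,0,0.04],"angular":[0,0,0]},
    {"travel":[0,0,0.04],"angular":[0,0,0]},
  ],
)

```text
time_s: 13.75
tcp_pos: [0.5026, -0.0903, 0.4291]
tool_rot: [179.9, -0.1, 10.6]
wrist_force: [-0.8, 0.1, 9.2]
finger_gap: 0.0265
grasp_force: 30.0
```

```bash
python3 m.py
```

```text
t 13.75 [ 0.5026 -0.0903  0.4291] F [-0.75  0.11  9.19]
collar top (401, 0.0699) rim (295, 0.0605) gap to home mm 1.4
foot
406 mean [ 0.5187 -0.0889  0.184 ] z [0.1767 0.1856 0.1885] circ [ 0.5036 -0.0918] 0.0224 mid [ 0.5125 -0.0913]
```

Call:
play_rows(
  plan=[
    {"travel":[0,0,0.01],"angular":[0,0,0]},
    {"travel":[0,0,0.02],"angular":[0,0,0]},
    {"travel":[0,0,0.03],"angular":[0,0,0]},
    {"travel":[0,0,0.03],"angular":[0,0,0]},
    {"travel":[0,0,0.03],"angular":[0,0,0]},
  ],
)

```text
time_s: 14.3
tcp_pos: [0.5027, -0.0903, 0.4267]
tool_rot: [179.9, -0.2, 10.6]
wrist_force: [0.0, 0.2, 11.2]
finger_gap: 0.0261
grasp_force: 30.0
```

```bash
python3 m.py
```

```text
t 14.3 [ 0.5027 -0.0903  0.4267] F [1.000e-02 1.900e-01 1.115e+01]
collar top (401, 0.0675) rim (292, 0.0596) gap to home mm -0.1
foot
407 mean [ 0.5187 -0.0889  0.1817] z [0.1747 0.1834 0.1861] circ [ 0.5039 -0.0916] 0.0222 mid [ 0.5123 -0.0913]
```

Call:
play_rows(
  plan=[
    {"travel":[0,0,0.01],"angular":[0,0,0]},
    {"travel":[0,0,0.02],"angular":[0,0,0]},
    {"travel":[0,0,0.02],"angular":[0,0,0]},
    {"travel":[0,0,0.02],"angular":[0,0,0]},
  ],
)

```text
time_s: 14.75
tcp_pos: [0.5027, -0.0903, 0.4254]
tool_rot: [179.9, -0.2, 10.6]
wrist_force: [-2.0, 0.8, 14.6]
finger_gap: 0.0265
grasp_force: 30.0
```

```bash
python3 m.py
```

```text
t 14.75 [ 0.5027 -0.0903  0.4254] F [-1.98  0.83 14.63]
collar top (389, 0.0662) rim (293, 0.0583) gap to home mm -0.1
foot
399 mean [ 0.5189 -0.0886  0.1802] z [0.1727 0.1818 0.1845] circ [ 0.5028 -0.0917] 0.0227 mid [ 0.5131 -0.0913]
```

The rim now sinks one-for-one with the collar (1.3 mm each) at about 17.5 N, so the spindle is home. I'll lift off and check.

Call:
play_rows(
  plan=[
    {"travel":[0,0,-0.05],"angular":[0,0,0]},
    {"travel":[0,0,-0.15],"angular":[0,0,0]},
    {"travel":[0,0,-0.35],"angular":[0,0,0]},
    {"travel":[0,-0.3,-0.35],"angular":[0,0,0]},
    {"travel":[0,-0.6,-0.35],"angular":[0,0,0]},
    {"travel":[0,-0.6,-0.35],"angular":[0,0,0]},
    {"travel":[0,-0.6,-0.35],"angular":[0,0,0]},
  ],
)

```text
time_s: 15.5
tcp_pos: [0.4912, -0.031, 0.4568]
tool_rot: [-180.0, 0.1, 10.7]
wrist_force: [0.8, 0.3, -3.3]
finger_gap: 0.0263
grasp_force: 30.0
```

```bash
python3 m.py; python3 -c "
from h import *
im,P=cloud('wrist'); ring(P,.501,-.0918,.035,.148,.18)"
```

```text
t 15.5 [ 0.4912 -0.031   0.4568] F [ 0.84  0.33 -3.25]
collar top (473, 0.0734) rim (327, 0.0654) gap to home mm 0.0
foot
416 mean [ 0.5061 -0.0295  0.2117] z [0.2047 0.2133 0.2161] circ [ 0.4902 -0.0324] 0.0225 mid [ 0.5002 -0.0319]
809 mean [ 0.5023 -0.0907  0.1597] z [0.1577 0.1604 0.1613] circ [ 0.5013 -0.0919] 0.0145 mid [ 0.5017 -0.0913]
```

It's home: gap 0.0 mm with the cushion sprung back. Now I return the pestle to its spot.

Call:
play_rows(
  plan=[
    {"travel":[0,-0.32,0],"angular":[0,0,0]},
    {"travel":[0,-0.64,0],"angular":[0,0,0]},
    {"travel":[0,-0.64,0.4],"angular":[0,0,0]},
    {"travel":[0,-0.64,0.8],"angular":[0,0,0]},
  ],
)

```text
time_s: 16.0
tcp_pos: [0.4799, 0.0316, 0.3776]
tool_rot: [179.9, -0.2, 10.7]
wrist_force: [-0.1, -0.1, -3.5]
finger_gap: 0.0264
grasp_force: 30.0
```

Call:
play_rows(
  plan=[
    {"travel":[0,0,0.3],"angular":[0,0,0]},
    {"travel":[0,0,0.55],"angular":[0,0,0]},
    {"travel":[0.16,-0.46,0.55],"angular":[0,0,0]},
    {"travel":[0.33,-0.92,0.55],"angular":[0,0,0]},
    {"travel":[0.33,-0.92,0.55],"angular":[0,0,0]},
    {"travel":[0.33,-0.92,0.55],"angular":[0,0,0]},
  ],
)

```text
time_s: 16.6
tcp_pos: [0.4953, 0.1283, 0.3222]
tool_rot: [180.0, 0.1, 10.7]
wrist_force: [-0.1, -0.5, -3.5]
finger_gap: 0.0265
grasp_force: 30.0
```

Call:
play_rows(
  plan=[
    {"travel":[-0.01,0,0.25],"angular":[0,0,0]},
    {"travel":[-0.01,0,0.42],"angular":[0,0,0]},
    {"travel":[-0.01,0,0.46],"angular":[0,0,0]},
    {"travel":[-0.01,0,0.475],"angular":[0,0,0]},
    {"travel":[-0.01,0,0.485],"angular":[0,0,0]},
    {"travel":[-0.01,0,0.485],"angular":[0,0,0]},
    {"travel":[-0.01,0,0.485],"angular":[0,0,0]},
  ],
)

```text
time_s: 17.3
tcp_pos: [0.4943, 0.1278, 0.2749]
tool_rot: [180.0, -0.1, 10.6]
wrist_force: [-0.8, -0.3, -2.2]
finger_gap: 0.0268
grasp_force: 30.0
```

Call:
play_rows(
  plan=[
    {"travel":[0,0,0.007],"angular":[0,0,0]},
    {"travel":[0,0,0.014],"angular":[0,0,0]},
    {"travel":[0,0,0.014],"angular":[0,0,0]},
    {"travel":[0,0,0.014],"angular":[0,0,0]},
  ],
)

```text
time_s: 17.7
tcp_pos: [0.4943, 0.128, 0.2737]
tool_rot: [180.0, -0.1, 10.7]
wrist_force: [-0.4, 0.2, 5.2]
finger_gap: 0.0266
grasp_force: 30.0
```

The pestle is on the worktop. I'll release and withdraw straight up.

Call:
play_rows(
  plan=[
    {"travel":[0,0,0],"angular":[0,0,0]},
    {"travel":[0,0,0],"angular":[0,0,0]},
    {"travel":[0,0,0],"angular":[0,0,0]},
    {"travel":[0,0,0],"angular":[0,0,0]},
    {"travel":[0,0,0],"angular":[0,0,0]},
    {"travel":[0,0,-0.2],"angular":[0,0,0]},
    {"travel":[0,0,-0.6],"angular":[0,0,0]},
    {"travel":[0,0.4,-0.7],"angular":[0,0,0]},
    {"travel":[-0.4,0.7,-0.7],"angular":[0,0,0]},
    {"travel":[-0.4,0.7,-0.7],"angular":[0,0,0]},
  ],
  jaw=-0.2,
)

```text
time_s: 18.7
tcp_pos: [0.4643, 0.049, 0.3425]
tool_rot: [180.0, 0.3, 10.5]
wrist_force: [-0.3, 0.4, -0.3]
finger_gap: 0.0548
grasp_force: 0.0
```

```bash
python3 - <<'E'
from h import *
im,P=cloud('wrist'); cv2.imwrite('pics/w5.png',im[...,::-1])
ring(P,.494,.128,.045,.112,.13); ring(P,.494,.128,.045,.015,.03)
ring(P,.501,-.0918,.035,.148,.18)
E
python3 m.py | head -2
```

```text
1406 mean [0.4948 0.1251 0.1206] z [0.1187 0.1211 0.122 ] circ [0.4939 0.1264] 0.0136 mid [0.4943 0.1257]
166 mean [0.5033 0.1121 0.0238] z [0.0172 0.0241 0.0295] circ [0.4942 0.1261] 0.0225 mid [0.4967 0.1203]
1235 mean [ 0.5032 -0.0817  0.1565] z [0.1499 0.1576 0.161 ] circ [ 0.5016 -0.0888] 0.0141 mid [ 0.5019 -0.0834]
t 18.75 [0.466  0.0503 0.3428] F [ 0.75 -0.05 -0.06]
collar top (1118, 0.0735) rim (699, 0.0655) gap to home mm -0.0Traceback (most recent call last):
  File "m.py", line 7, in <module>
    print('foot'); ring(P,t[0],t[1],.035,t[2]-.255,t[2]-.24)
                   ~~~~^^^^^^^^^^^^^^^^^^^^^^^^^^^^^^^^^^^^^
  File "h.py", line 22, in ring
    c,rr=cv2.minEnclosingCircle(q[:,:2].astype(np.float32)); mid=(np.percentile(q[:,:2],1,axis=0)+np.percentile(q[:,:2],99,axis=0))/2
                                                                  ~~~~~~~~~~~~~^^^^^^^^^^^^^^^^^^
    return _quantile_unchecked(
        a, q, axis, out, overwrite_input, method, keepdims, weights)
    return _ureduce(a,
                    func=_quantile_ureduce_func,
    ...<5 lines>...
                    overwrite_input=overwrite_input,
                    method=method)
    r = func(a, **kwargs)
    result = _quantile(arr,
                       quantiles=q,
    ...<2 lines>...
                       out=out,
                       weights=wgt)
    slices_having_nans = np.isnan(arr[-1, ...])
                                  ~~~^^^^^^^^^
IndexError: index -1 is out of bounds for axis 0 with size 0
```

View pics/w5.png

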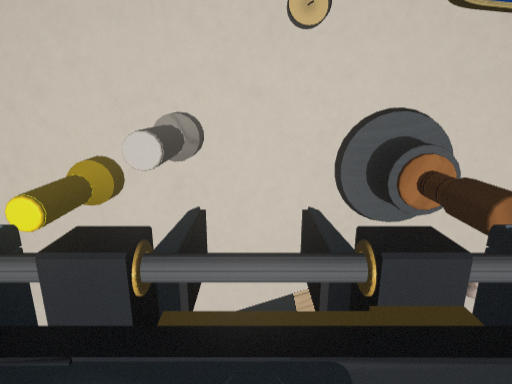

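The pestle stands upright at (165,140), the spindle collar sits on the rim at (430,180), and the gripper touches nothing.

```bash
python3 -c "
from cell import robot
print(robot.sign_off())"
```

```text
the job is handed in; nothing more can be done
None
```

The job is handed in: the spindle was released loose in the socket, then pressed home with the pestle (about 17.5 N at most, collar measured on the rim). The pestle is upright again within about 2 mm of its original spot, and the run took about 19 s of the 67 s allowed.

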